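Open the slab roller four clicks

ROBOT

A 6-joint arm with a two-finger parallel gripper is mounted at the origin on the work surface. World frame = base frame: x ahead of the robot, y to its left, z up, the work surface at z = 0. Lengths are in m, angles in rad, forces in N, time in s.
With the tool pointing down it reaches from about 0.35 to 0.775 m from the base axis. Payload 7.3 kg.
Tool frame: the origin (TCP) lies at the very end of the fingers, on their centre line; the grasp point (between the pads) lies robot.pinch_z behind it (robot.pinch_z is the distance from the TCP to the grasp point, in m); y points along the fingers, z is the direction in which the jaws open and shut, and the axes are right-handed (so a half turn about y gives the same grasp; the last joint's range is limited). The gripper opens to 92 mm and grips with 3 to 60 N. Pads are 19 mm wide; open, the fingers measure 130 mm over their backs; the gripper's body (75 mm by 190 mm) begins 47 mm behind the grasp point.
Start: joints at [1.189, 0.342, 1.524, -0, 1.275, -0.146], TCP at [0.123, 0.51, 0.201] pointing down, gripper open.
Joint ranges: [-2.53, 2.53], [-0.77, 2.02], [0.04, 2.7], [-1, 4.14], [0.28, 2.66], [-3.11, 3.11]. Speed limits (rad/s): [2.57, 2.57, 3.14, 3.14, 3.14, 3.14].

INTERFACE

Orientations are given as [roll, pitch, yaw] about the fixed x, y, z axes, in that order (R = Rz(yaw) Ry(pitch) Rx(roll)).
In Python, from cell import status, viewer, robot gives the robot as it stands. The module is installed in compiled form; this text tells all that it offers.
- The arm moves only by the shell command python3 -m pendant 'ROWS' [FORCE]. ROWS is JSON, a list that holds one entry, the list of rows, each a list of 7 numbers: the shift along the tool's x, y, z in cm, then the turn, a rotation vector about the tool's x, y, z in rad, then the finger opening in cm, from 0 to 9.18. A call has 1 to 20 rows; each row is the pose to reach, as a shift and turn from the pose commanded when the call began, along the tool's axes at that moment; what a row does not reach only later rows make up. A row lasts 1/10 s, in which the tool goes at most 50 mm and 8.59 degrees, less where a joint would pass 70% of its speed; a pose out of reach is approached as far as the arm can. A call with a gripper value outside its range is refused whole. The fingers move at their own pace and stop on an object; FORCE is the grip in N (left out, the last holds). Time passes only in rows, so rows that repeat a pose let the fingers close. It gives the time, the measured TCP pose, the force and the opening at its end, in the units of the state.
- status.observe(): the state, without advancing time (a new reading comes with each control period).
- viewer.read_camera(name): name is "scene" or "top" or "wrist"; returns a dict with "image" (420x560x3 uint8, red, green, blue), "range_z" (420x560 float32, m along the optical axis (not along the pixel's ray), 0 where there is no reading), "fx", "fy", "cx", "cy" (pixels), "camera_from_world" (4x4, takes a point from world to camera coordinates). Camera axes: x right, y up, looking along -z (the intrinsics and any distortion apply to the point x, -y, -z); pixel columns grow to the right and rows downward; lengths in m; the calibration is good to about 2 mm. A picture is of the moment at which its call begins.
- robot.hand_in(): hands the job in, once; it reports no verdict.
The state is a dict: "time": time; "qpos": joint angles; "qvel": joint speeds; "joint_efforts": joint torques, N m; "tool_pos": TCP position; "tool_rot": TCP orientation; "contact_force": force on the tool from outside, world axes, zero at the start; "torque": the same for the moment, N m; "opening": finger opening in m.
Only numpy, scipy, OpenCV 4.12 (cv2) and the standard library are available. Lean on these libraries where they do the work, as an engineer would, in place of code of your own. Each camera call takes 0.05 s, during which the arm holds its last target. There are 200 camera calls.

TASK

The next slab must come out 1 mm thicker: with light fingertip pushes, turn the black three-lobed thickness dial on top of the slab roller exactly four clicks clockwise (seen from above). Do not let it run past the fourth click or turn it back behind its starting click, do not grip it, and leave the loose things on and around the machine where they are.

Things in the scene. Friction and masses are not known exactly. Their poses are not given: they have to be found in the camera images.
- slab_roller: Blue tabletop slab roller, fixed to the table: bed 400 mm (its x) by 460 mm (y), bed top 40 mm above the table; a blue cross beam 374 mm (x) by 92 mm (y) bridges the roller, beam top 165 mm above the table. Origin on the table under the beam's middle, z up. A 160 mm drive handwheel stands at the +x end, its top 165 mm up.
- dial: Black three-lobed thickness dial on an upright axis at the beam's middle, standing at any angle. Hub 48 mm diameter; three 20 mm wide arms 120 degrees apart, each ending in an upright round lobe of 24 mm diameter centred 46 mm from the axis; 26 mm thick; bays between lobes 56 mm wide. Origin on the axis at the underside, 177 mm above the table; x points to the lobe with the yellow spot, z up.
- dial_top (a point): Dial axis at the dial's top face, 203 mm above the table. A steel threaded stem of 16 mm diameter stands up out of the hub here, to 14 mm higher.
- dial_plate: Round fixed index plate under the dial, 88 mm diameter, 8 mm thick, on the beam, with twelve dark dots, one per click. Origin on the dial's axis at the beam's top, 165 mm above the table. Its top lies 4 mm below the dial's underside.
- yellow_lobe (a point): Centre of the top face of the lobe that bears the yellow spot, 46 mm from the axis.
- dial_turn (a joint): Turn of the dial, rad: 0 on the click where it starts, growing clockwise seen from above. Clicks are 30 degrees (0.5236 rad) apart: four clicks read 2.094. A detent resists with up to 0.13 to 0.23 N m (3 to 5 N at a lobe); past half way (15 degrees) it snaps the dial on into the next click by itself. End stops at -1.3 and 4.5.
- bowl: Bystander: lime-green plastic bowl, 176 mm diameter, 95 mm high, on the table; origin under its centre.
- tumbler: Bystander: drinking glass, 72 mm diameter, 120 mm high, on the table; origin under its centre.
- brush_jar: Bystander: clear jar, 68 mm diameter, 85 mm high, with brushes standing out of it to 186 mm, on the table; origin under its centre.
- cup: Bystander: biscuit-fired cup, 74 mm diameter, 75 mm high, on the bed of the slab roller; origin under its centre.
- gauge_stick: Bystander: flat wooden stick, 260 by 30 by 8 mm, lying on the bed; origin under its centre, long along its x.
- loop_tool: Bystander: trimming tool with wooden handle and wire loop, 175 mm long, lying on the bed; origin under the middle of the handle, loop towards its x.
- rib: Bystander: wooden throwing rib, 45 by 97 by 8 mm, lying on the cross beam beside the dial, towards the machine's -x end; origin under it.

How it is judged:
At the end, for the whole second after the job is handed in: The dial rests on the fourth click clockwise from its start: 2.094 rad, give or take 0.145 rad (8 degrees, about a quarter of a click), not turning (value of joint dial_turn between 1.95 and 2.24 rad and velocity of joint dial_turn between -0.05 and 0.05 rad/s); the robot touches nothing.
It fails at once if the dial goes past the fourth click, half way or more to the fifth (value of joint dial_turn above 2.36 rad).
It fails at once if the dial is turned back a half click or more, anticlockwise from its start (value of joint dial_turn below -0.27 rad).
It fails at once if the dial is gripped: the fingers press with over 0.8 N on the trailing side of a lobe and on the leading side of a lobe at the same moment ((contact force between the fingers and dial_c2 above 0.8 N or contact force between the fingers and dial_c5 above 0.8 N or contact force between the fingers and dial_c8 above 0.8 N) and (contact force between the fingers and dial_c3 above 0.8 N or contact force between the fingers and dial_c6 above 0.8 N or contact force between the fingers and dial_c9 above 0.8 N)).
It fails at once if the dial is pushed hard: more than 15 N between fingers and dial (contact force between the fingers and dial above 15 N).
It fails at once if a bystander is pushed, lifted or carried more than 20 mm (distance of any of bowl, tumbler, brush_jar, cup, gauge_stick, loop_tool, rib from where it was at the start of the episode above 0.02 m).
It also fails if it takes over 40 s, if anything falls off the work surface, if the arm or the gripper's body presses on something with over 40 N, if the wrist force passes 120 N, or if a joint passes its speed limit or range.

## Working session

There is one attempt and no reset: what is moved stays moved. The work goes in short steps, Python scripts to look and compute and a shell command to move; the robot and the scene stay as the last step left them, time stands still between calls to the robot, and variables do not carry over. Pictures are saved under pics/ and viewed, about 8 in all and at most 12, crops included, and the job is handed in when it is done.

```bash
mkdir -p pics
cat > h.py <<'E'
import numpy as np,cv2
from cell import status,viewer,robot
def cam(n):
    d=viewer.read_camera(n); return d
def pts(d):
    z=d["range_z"]; h,w=z.shape; u,v=np.meshgrid(np.arange(w),np.arange(h))
    p=np.stack([(u-d["cx"])/d["fx"]*z,-(v-d["cy"])/d["fy"]*z,-z,np.ones_like(z)],-1)
    return (p@np.linalg.inv(np.array(d["camera_from_world"])).T)[...,:3]
def proj(d,P):
    c=np.array(d["camera_from_world"])@np.r_[P,1]
    return d["cx"]+d["fx"]*c[0]/-c[2], d["cy"]-d["fy"]*c[1]/-c[2]
E
python3 - <<'E'
from h import *
s=status.observe(); print({k:np.round(v,3) for k,v in s.items()},robot.pinch_z)
for n in("scene","top"):
    d=cam(n); cv2.imwrite(f"pics/{n}1.png",d["image"][...,::-1]); np.savez(f"{n}1.npz",P=pts(d),**d)
P=pts(d);im=d["image"].astype(int)
m=(P[...,2]>.195)&(P[...,2]<.206)&(im.max(-1)<80)
print(m.sum(),np.median(P[m],axis=0) if m.any() else 0)
y=(im[...,0]>150)&(im[...,1]>130)&(im[...,2]<90)&(abs(P[...,2]-.203)<.02)
print(y.sum(),P[y].mean(0) if y.any() else 0)
E
```

```text
{'time': np.float64(0.0), 'qpos': array([ 1.189,  0.343,  1.525, -0.   ,  1.275, -0.146]), 'qvel': array([ 0.001,  0.001, -0.001, -0.002, -0.001, -0.001]), 'joint_efforts': array([-1.0000e-03, -4.3125e+01, -2.4422e+01,  7.2000e-02,  5.6000e-02,
       -0.0000e+00]), 'tool_pos': array([0.122, 0.51 , 0.201]), 'tool_rot': array([-1.572,  0.   , -0.236]), 'contact_force': array([ 0.523, -0.404,  0.575]), 'torque': array([0.05 , 0.002, 0.06 ]), 'opening': np.float64(0.092)} 0.0188
523 [0.61491178 0.05547253 0.20176178]
14 [0.57018701 0.02489727 0.20464287]
```

View pics/top1.png

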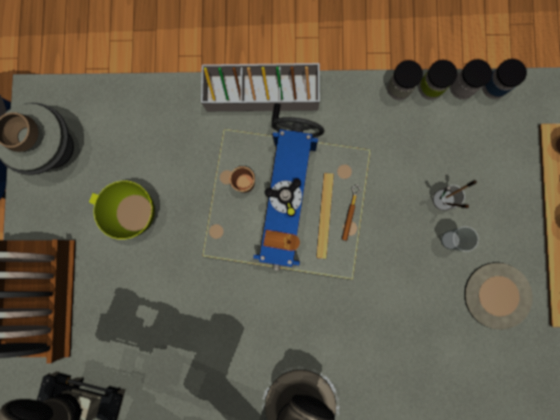

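View pics/scene1.png

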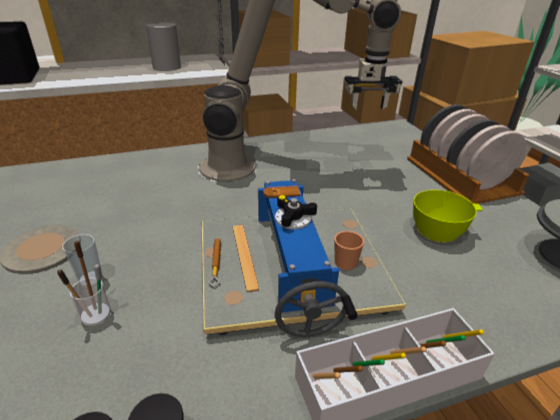

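The top view shows the dial at about (285,196) px, the yellow spot at (291,211), the rib on the beam's near end at (282,240), the cup at (243,180) and the stick and loop tool to the right of the beam. Nothing near the dial is higher than it. Next I'll locate the axis and the lobes.

Run:
```python
from h import *
for n in("top","scene"):
    D=np.load(n+"1.npz");P=D["P"];im=D["image"].astype(int)
    hsv=cv2.cvtColor(D["image"],cv2.COLOR_RGB2HSV)
    b=(hsv[...,0]>100)&(hsv[...,0]<125)&(hsv[...,1]>120)&(abs(P[...,2]-.165)<.008)
    print(n,b.sum(),cv2.minAreaRect((P[b][:,:2]*1000).astype(np.float32)))
    near=np.hypot(P[...,0]-.615,P[...,1]-.055)<.09
    pl=near&(hsv[...,1]<60)&(hsv[...,2]>150)&(abs(P[...,2]-.173)<.006)
    print(" plate",pl.sum(), [tuple(np.round(v,1)) if not np.isscalar(v) else v for v in cv2.minEnclosingCircle((P[pl][:,:2]*1000).astype(np.float32))])
    st=near&(P[...,2]>.209); print(" stem",st.sum(),P[st].mean(0) if st.any() else 0)
    dk=near&(P[...,2]>.194)&(P[...,2]<.208)
    print(" dark",dk.sum(),(P[dk].min(0)),P[dk].max(0))
    y=near&(hsv[...,0]>20)&(hsv[...,0]<35)&(hsv[...,1]>150)&(hsv[...,2]>120); print(" yel",y.sum(),P[y].mean(0))
d=np.load("top1.npz");v=d["image"][150:260,225:345,::-1];cv2.imwrite("pics/crop1.png",cv2.resize(v,None,fx=5,fy=5,interpolation=cv2.INTER_CUBIC))
```

```text
top 2833 ((614.3983154296875, 39.95128631591797), (92.33172607421875, 373.60028076171875), 81.52651977539062)
 plate 176 [(np.float64(612.7), np.float64(39.7)), 41.824153900146484]
 stem 35 [0.61300343 0.0410619  0.21760966]
 dark 500 [ 5.59491664e-01 -5.40751718e-04  1.94007281e-01] [0.65873864 0.09610298 0.20799539]
 yel 27 [0.56971    0.02494495 0.2047658 ]
scene 2220 ((630.39990234375, 34.88890838623047), (91.99166107177734, 402.71490478515625), 81.34327697753906)
 plate 129 [(np.float64(613.6), np.float64(37.2)), 43.734535217285156]
 stem 42 [0.61574253 0.03679113 0.21678355]
 dark 456 [ 0.56256001 -0.00370676  0.19402007] [0.66013035 0.09180497 0.20795004]
 yel 29 [0.57336953 0.02406076 0.20420161]
```

View pics/crop1.png

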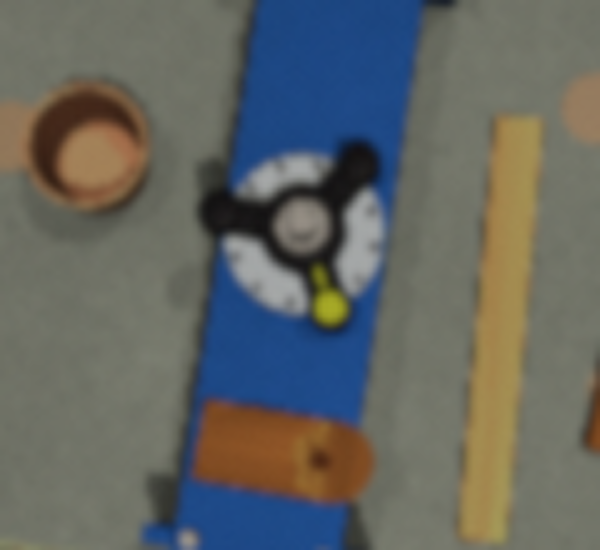

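The close crop shows the yellow lobe at the lower right of the hub, the other two lobes at left and upper right, and clear bays between them. Estimates: axis about (0.6145, 0.039), yellow lobe bearing about 198°. I'll push the yellow lobe from its anticlockwise side with closed fingers, jaw axis radial.

```bash
cat >> h.py <<'E'
from scipy.spatial.transform import Rotation as Ro
A=np.array([.6145,.039])
def pose(th,rad,tan,z):  # finger pose in frame of lobe at bearing th (deg); tan = anticlockwise offset, mm
    t=np.radians(th); p=A+(rad*np.array([np.cos(t),np.sin(t)])+tan*np.array([-np.sin(t),np.cos(t)]))/1000
    return np.r_[p,z],Ro.from_euler("xyz",[-90,0,th-270],degrees=True)
def row(target,start=None):
    if start is None:
        s=status.observe(); start=(np.array(s["tool_pos"]),Ro.from_euler("xyz",s["tool_rot"]))
    p,R=start; d=p*0+R.inv().apply(target[0]-p)*100
    return np.round(np.r_[d,(R.inv()*target[1]).as_rotvec()],3).tolist()
E
python3 -c "
from h import *
print(row(pose(198.4,52,30,.25)))"
```

```text
[56.016, -4.894, -39.616, 0.001, 1.014, 0.001]
```

```bash
python3 -m pendant '[[[0,-5,0,0,0,0,0],[0,-9,0,0,0,0,0],[56,-9,-39.6,0,1.014,0,0],[56,-9,-39.6,0,1.014,0,0],[56,-9,-39.6,0,1.014,0,0],[56,-9,-39.6,0,1.014,0,0],[56,-9,-39.6,0,1.014,0,0],[56,-9,-39.6,0,1.014,0,0],[56,-9,-39.6,0,1.014,0,0],[56,-9,-39.6,0,1.014,0,0],[56,-9,-39.6,0,1.014,0,0],[56,-9,-39.6,0,1.014,0,0],[56,-9,-39.6,0,1.014,0,0],[56,-9,-39.6,0,1.014,0,0],[56,-9,-39.6,0,1.014,0,0],[56,-9,-39.6,0,1.014,0,0],[56,-9,-39.6,0,1.014,0,0],[56,-9,-39.6,0,1.014,0,0],[56,-6,-39.6,0,1.014,0,0],[56,-6,-39.6,0,1.014,0,0]]]'
python3 - <<'E'
from h import *
s=status.observe();print({k:np.round(s[k],4) for k in("time","tool_pos","tool_rot","qpos","opening","contact_force")})
for n in("wrist","top"):
    d=cam(n);cv2.imwrite(f"pics/{n}2.png",d["image"][...,::-1]); np.savez(f"{n}2.npz",P=pts(d),**d)
    P=pts(d);hsv=cv2.cvtColor(d["image"],cv2.COLOR_RGB2HSV)
    y=(hsv[...,0]>20)&(hsv[...,0]<35)&(hsv[...,1]>150)&(hsv[...,2]>100)&(abs(P[...,2]-.203)<.012)&(abs(P[...,0]-.6)<.1); print(n,y.sum(),P[y].mean(0))
    print(proj(d,np.r_[A,.217]),proj(d,s["tool_pos"]))
E
```

```text
time: 2.1
tool_pos: [0.5721, -0.0038, 0.2582]
tool_rot: [-1.577, 0.003, -1.248]
contact_force: [-1.0, -0.0, -1.9]
opening: 0.0001
{'time': np.float64(2.1), 'tool_pos': array([ 0.5721, -0.0038,  0.2582]), 'tool_rot': array([-1.5768,  0.0034, -1.2484]), 'qpos': array([-1.4090e-01,  3.9970e-01,  1.2798e+00,  4.0000e-04,  1.4689e+00,
       -4.6340e-01]), 'opening': np.float64(0.0001), 'contact_force': array([-0.9881, -0.0499, -1.9447])}
wrist 615 [0.57241924 0.02628967 0.20335027]
(np.float64(357.7890856481323), np.float64(182.71482802078086)) (np.float64(273.6491950287208), np.float64(245.60931597635175))
top 0 [nan nan nan]
(np.float64(285.0708249435298), np.float64(193.52347410488687)) (np.float64(301.5866874970852), np.float64(207.86258779475264))<stdin>:6: RuntimeWarning: Mean of empty slice.
  ret = um.true_divide(
```

View pics/wrist2.png

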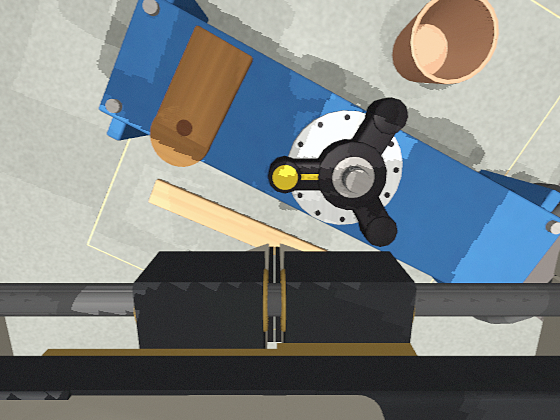

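The wrist view shows the stem at (355,180), the yellow spot at (285,177) and all three bays free. The fingertips are at about (273,246). I'll measure the axis and the finger outline from this view.

Run:
```python
from h import *
d=np.load("wrist2.npz");P=d["P"];z=d["range_z"];s=status.observe()
R=Ro.from_euler("xyz",s["tool_rot"]);T=(P-s["tool_pos"])@R.as_matrix()
f=(z>0)&(P[...,2]>.235)
for lo,hi in((-.015,.01),(-.03,-.015),(-.05,-.03),(-.08,-.05),(-.12,-.08)):
    m=f&(T[...,1]>lo)&(T[...,1]<hi)
    if m.any(): print(lo,hi,m.sum(),np.round(T[m][:,[0,2]].min(0)*1000),np.round(T[m][:,[0,2]].max(0)*1000))
near=np.hypot(P[...,0]-A[0],P[...,1]-A[1])<.08
st=near&(P[...,2]>.212)&(P[...,2]<.222);q=(P[st][:,:2]*1000).astype(np.float32);print(st.sum(),cv2.minEnclosingCircle(q),q.mean(0),P[st][:,2].mean())
tp=near&(abs(P[...,2]-.203)<.004);q=(P[tp][:,:2]*1000)
hsv=cv2.cvtColor(d["image"],cv2.COLOR_RGB2HSV)
r=np.hypot(*(q-A*1000).T);a=np.degrees(np.arctan2(*(q-A*1000).T[::-1]))
print("max r",np.percentile(r,99)); far=r>38
for c in(198,318-360,78):
    k=far&(abs((a-c+180)%360-180)<30);print(c,a[k].mean() if c<180 else (a[k]%360).mean(),r[k].max(),k.sum(),q[k].mean(0))
print(s["tool_pos"],s["tool_rot"],s["time"])
```

```text
-0.03 -0.015 226 [-13. -13.] [-10.  11.]
-0.05 -0.03 395 [-13. -13.] [-3. 10.]
-0.08 -0.05 422 [-12.  -4.] [9. 1.]
-0.12 -0.08 38749 [-38. -81.] [-1. 80.]
538 ((612.8751831054688, 40.19599151611328), 8.213553428649902) [612.13135  40.44385] 0.21827796559243884
max r 56.69549523635356
198 195.98982991374737 58.826369478459696 879 [568.90495723  25.90970665]
-42 -41.90867479170246 55.267987961790936 640 [648.09120106   8.85670668]
78 81.72235997269965 58.39313779592947 988 [621.29344226  85.59880437]
[ 0.57384902 -0.00424245  0.26167872] [-1.57153930e+00  6.81997532e-04 -1.24840619e+00] 2.2
```

Refined axis is about (0.6132, 0.040), yellow bearing 198.6°, and the finger is about 26 x 22 mm. Next, descend into the bay.

```bash
sed -i 's/^A=.*/A=np.array([.6132,.040])/' h.py; python3 -c "
from h import *
print(row(pose(198.6,50,33,.19)))"
```

```text
[0.367, 7.168, 0.147, 0.001, -0.002, -0.001]
```

```bash
python3 -m pendant '[[[0.4,0,0.15,0,0,0,0],[0.4,0,0.15,0,0,0,0],[0.4,2,0.15,0,0,0,0],[0.4,4,0.15,0,0,0,0],[0.4,5,0.15,0,0,0,0],[0.4,6,0.15,0,0,0,0],[0.4,7.1,0.15,0,0,0,0],[0.4,7.1,0.15,0,0,0,0],[0.4,7.1,0.15,0,0,0,0],[0.4,7.1,0.15,0,0,0,0]]]'
python3 - <<'E'
from h import *
s=status.observe();c=(np.array(s["tool_pos"]),Ro.from_euler("xyz",s["tool_rot"]));print(s["tool_pos"],s["contact_force"])
s0=pose(198.6,50,33,.19)
print("err",row(s0))
for k in range(0,125,8): print(k,row(pose(198.6-k,50,23,.19),s0))
d=cam("wrist");cv2.imwrite("pics/wrist3.png",d["image"][...,::-1])
E
```

```text
time: 3.2
tool_pos: [0.5778, -0.0087, 0.1909]
tool_rot: [-1.57, -0.001, -1.25]
contact_force: [0.3, 0.0, -0.2]
opening: 0.0005
[ 0.57775027 -0.00874807  0.19094984] [ 0.31782025  0.02109681 -0.17718098]
err [-0.189, 0.095, -0.086, -0.001, -0.004, 0.001]
0 [-1.0, -0.0, -0.0, 0.0, 0.0, 0.0]
8 [-1.718, -0.0, -0.271, -0.0, 0.14, 0.0]
16 [-2.467, -0.0, -0.44, -0.0, 0.279, -0.0]
24 [-3.233, -0.0, -0.503, -0.0, 0.419, -0.0]
32 [-3.999, -0.0, -0.459, -0.0, 0.559, 0.0]
40 [-4.752, -0.0, -0.309, -0.0, 0.698, -0.0]
48 [-5.477, -0.0, -0.055, 0.0, 0.838, -0.0]
56 [-6.159, -0.0, 0.297, 0.0, 0.977, -0.0]
64 [-6.786, -0.0, 0.741, -0.0, 1.117, -0.0]
72 [-7.345, -0.0, 1.267, -0.0, 1.257, -0.0]
80 [-7.825, -0.0, 1.867, -0.0, 1.396, -0.0]
88 [-8.217, -0.0, 2.527, -0.0, 1.536, -0.0]
96 [-8.513, 0.0, 3.235, -0.0, 1.676, -0.0]
104 [-8.708, 0.0, 3.978, -0.0, 1.815, -0.0]
112 [-8.798, 0.0, 4.741, 0.0, 1.955, -0.0]
120 [-8.78, 0.0, 5.508, 0.0, 2.094, -0.0]
```

View pics/wrist3.png

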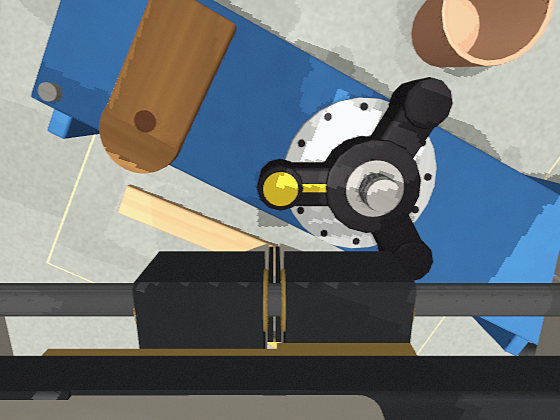

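The finger is in the bay below the yellow lobe (spot at (282,188) px), with clearance to all lobes and about 0.3 N measured. First push: about 24°, to snap into click 1, then check.

```bash
python3 -m pendant '[[[-0.4,0,-0.1,0,0,0,0],[-0.8,0,-0.1,0,0,0,0],[-1.0,0,-0.1,0,0,0,0],[-1.2,0,-0.1,0,0,0,0],[-1.5,0,-0.25,0,0.07,0,0],[-1.9,0,-0.37,0,0.14,0,0],[-2.25,0,-0.45,0,0.21,0,0],[-2.65,0,-0.53,0,0.279,0,0],[-3.0,0,-0.58,0,0.35,0,0],[-3.4,0,-0.6,0,0.419,0,0],[-3.4,0,-0.6,0,0.419,0,0],[-3.4,0,-0.6,0,0.419,0,0]]]'
cat > look.py <<'E'
from h import *
import sys
d=cam("wrist");P=pts(d);s=status.observe();hsv=cv2.cvtColor(d["image"],cv2.COLOR_RGB2HSV)
y=(hsv[...,0]>20)&(hsv[...,0]<35)&(hsv[...,1]>150)&(hsv[...,2]>100)&(abs(P[...,2]-.203)<.012)&(np.hypot(P[...,0]-A[0],P[...,1]-A[1])<.07)
v=P[y].mean(0)[:2]-A if y.any() else np.zeros(2)
print("spot",y.sum(),v,"turn deg",(198.6-np.degrees(np.arctan2(v[1],v[0])))%360,"r",np.hypot(*v))
p=np.array(s["tool_pos"])[:2]-A;yaw=np.degrees(s["tool_rot"][2]);th=np.radians(yaw+270)
print("finger k",(198.6-yaw-270)%360,"rad",p@[np.cos(th),np.sin(th)]*1e3,"tan",p@[-np.sin(th),np.cos(th)]*1e3,"z",s["tool_pos"][2],"F",np.round(s["contact_force"],1),"t",s["time"])
if len(sys.argv)>1: cv2.imwrite("pics/"+sys.argv[1],d["image"][...,::-1])
E
python3 look.py wrist4.png
```

```text
time: 4.45
tool_pos: [0.5609, 0.0217, 0.1903]
tool_rot: [-1.571, -0.0, -1.667]
contact_force: [-0.7, 0.6, 1.1]
opening: 0.0008
spot 605 [-0.03763696 -0.01046679] turn deg 3.0588174602190747 r 0.039065258509584234
finger k 24.11573066584299 rad 50.212853325663644 tan 23.324195498540593 z 0.19024109384216387 F [-0.3  0.2 -0.1] t 4.5
```

View pics/wrist4.png

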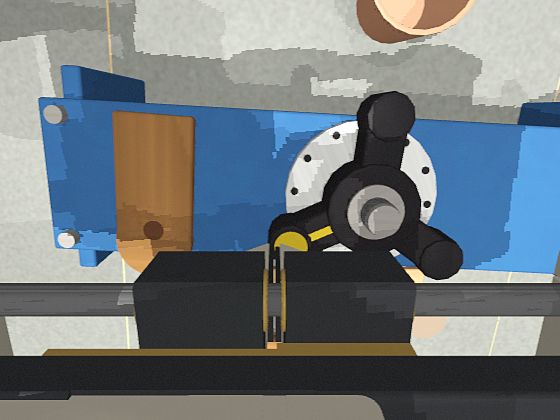

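The dial has not turned. The spot is now at (290,241) px, rotated in the camera frame, and it meets the fingertip with no force. I need to see where the tip really is.

Run:
```python
from h import *
s=status.observe();R=Ro.from_euler("xyz",s["tool_rot"]).as_matrix()
d=cam("wrist");P=pts(d);T=(P-s["tool_pos"])@R*1000
for c in (262,268,273,281,290):
  for r in (238,246,252,262,290,330): print(c,r,np.round(T[r,c]),end=" ")
  print()
d=cam("scene");u,v=map(int,proj(d,s["tool_pos"]));print(u,v, proj(d,np.r_[A,.217]))
im=d["image"][v-80:v+40,max(u-70,0):u+80,::-1];cv2.imwrite("pics/scene4.png",cv2.resize(im,None,fx=5,fy=5,interpolation=cv2.INTER_CUBIC))
```

```text
262 238 [ 5. 25. -7.] 262 246 [-11. -29.  -5.] 262 252 [-36. -96.  -3.] 262 262 [ -36. -102.   -3.] 262 290 [ -34. -113.   -3.] 262 330 [ -25. -115.   -3.] 
268 238 [-7. -8. -3.] 268 246 [-12. -30.  -3.] 268 252 [-10. -33.  -3.] 268 262 [-10. -43.  -2.] 268 290 [ -31. -107.   -1.] 268 330 [  5. -70.  -2.] 
273 238 [ -9. -12.  -0.] 273 246 [ -5. -13.  -0.] 273 252 [-10. -33.  -0.] 273 262 [-10. -44.  -0.] 273 290 [ -30. -106.   -0.] 273 330 [155. 149.  -1.] 
281 238 [-10. -14.   4.] 281 246 [-12. -30.   3.] 281 252 [-11. -36.   3.] 281 262 [-11. -47.   3.] 281 290 [ -33. -111.    2.] 281 330 [ -22. -110.    2.] 
290 238 [ -9. -13.   8.] 290 246 [ -5. -14.   8.] 290 252 [-37. -98.   4.] 290 262 [ -36. -103.    4.] 290 290 [ -35. -114.    4.] 290 330 [ -26. -115.    4.] 
279 199 (np.float64(294.0724922023699), np.float64(200.0810473748545))
```

View pics/scene4.png

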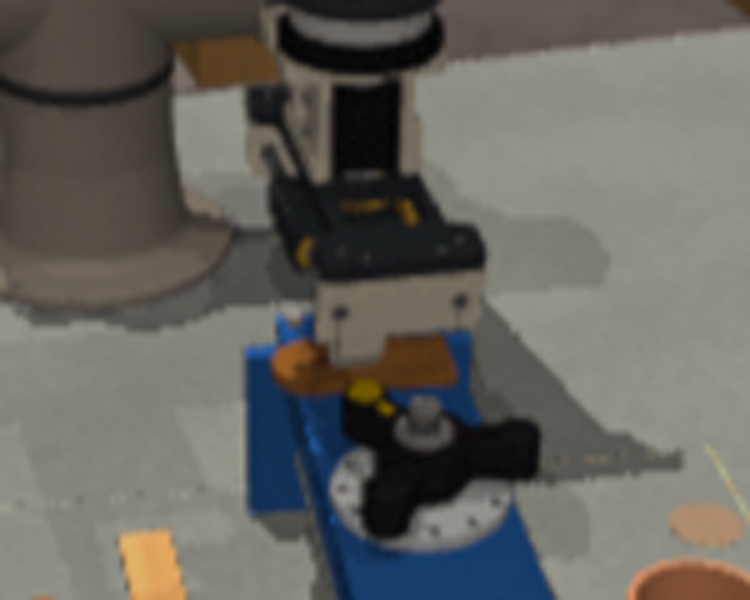

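The scene crop shows the closed blade ending at about row 362, above and behind the spot at (365,390). The nominal TCP projects to row 400. So the closed fingertips seem to sit well above the nominal TCP and passed over the lobe. I'll measure this, back off and go lower.

Run:
```python
from h import *
s=status.observe();d=cam("scene");p=np.array(s["tool_pos"])
for h in (0,.01,.015,.02,.025): u,v=proj(d,p+[0,0,h]);print(h,round(((u-209)*5)),round((v-119)*5))
print(row(pose(198.6,50,34,.195)),row(pose(198.6,50,34,.174)))
```

```text
0 353 402
0.01 353 385
0.015 353 377
0.02 354 368
0.025 354 360
[2.803, -0.482, 1.85, -0.0, -0.422, -0.0] [2.803, 1.618, 1.85, -0.0, -0.422, -0.0]
```

```bash
python3 -m pendant '[[[0.9,-0.5,0.35,0,-0.14,0,0],[1.8,-0.5,0.9,0,-0.28,0,0],[2.8,-0.5,1.85,0,-0.42,0,0],[2.8,-0.5,1.85,0,-0.42,0,0],[2.8,-0.5,1.85,0,-0.42,0,0],[2.8,0,1.85,0,-0.42,0,0],[2.8,0.4,1.85,0,-0.42,0,0],[2.8,0.8,1.85,0,-0.42,0,0],[2.8,1.2,1.85,0,-0.42,0,0],[2.8,1.6,1.85,0,-0.42,0,0],[2.8,1.6,1.85,0,-0.42,0,0],[2.8,1.6,1.85,0,-0.42,0,0]]]'
python3 look.py
python3 - <<'E'
from h import *
s=status.observe();d=cam("scene");p=np.array(s["tool_pos"]);u,v=map(int,proj(d,p))
im=d["image"][v-70:v+50,u-70:u+80,::-1];cv2.imwrite("pics/scene5.png",cv2.resize(im,None,fx=5,fy=5,interpolation=cv2.INTER_CUBIC))
for h in (0,.01,.02,.025): a,b=proj(d,p+[0,0,h]);print(h,round((a-u+70)*5),round((b-v+70)*5))
E
```

```text
time: 5.85
tool_pos: [0.5766, -0.008, 0.1742]
tool_rot: [-1.571, 0.0, -1.249]
contact_force: [0.1, 0.6, -0.1]
opening: 0.0003
spot 1373 [-0.04072356 -0.01363677] turn deg 0.08626795661916731 r 0.042946128634500313
finger k 0.15551546878100453 rad 49.83101629469853 tan 33.98408324737035 z 0.1743364880927288 F [0.7 0.1 0.4] t 5.9
0 351 355
0.01 351 338
0.02 351 321
0.025 351 313
```

View pics/scene5.png

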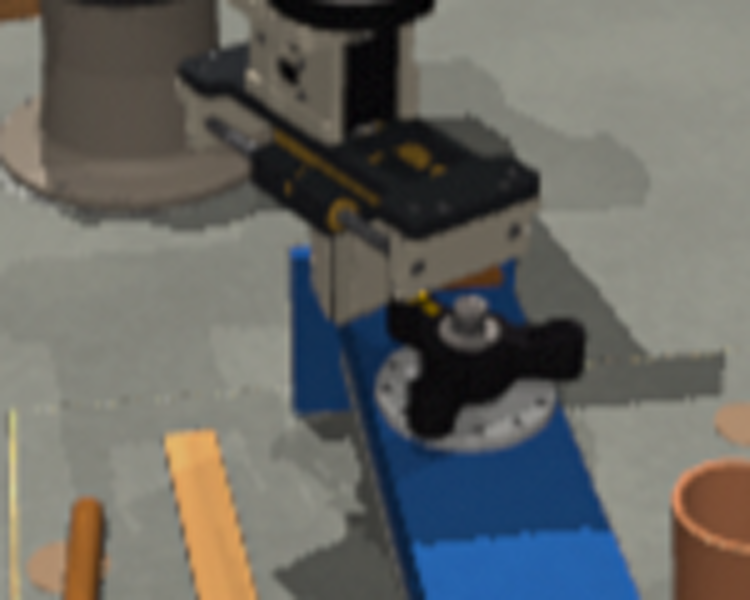

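Dial still at 0°. The dial and bay are visible, but finger and body are hard to tell apart in the scene crop, so I'll use the scene depth in the tool frame.

Run:
```python
from h import *
s=status.observe();R=Ro.from_euler("xyz",s["tool_rot"]).as_matrix()
for n in("scene","wrist"):
    d=cam(n);P=pts(d);T=(P-s["tool_pos"])@R*1000
    # exclude dial region
    r=np.hypot(P[...,0]-A[0],P[...,1]-A[1])
    m=(d["range_z"]>0)&(abs(T[...,0])<60)&(abs(T[...,2])<100)&(T[...,1]<5)&~((P[...,2]<.208)&(r<.062)&(T[...,0]<-15))
    Q=T[m];print(n,len(Q))
    for lo in range(-130,5,10):
        k=(Q[:,1]>=lo)&(Q[:,1]<lo+10)
        if k.any(): print(lo,k.sum(),"x",np.round(Q[k,0].min()),np.round(Q[k,0].max()),"z",np.round(Q[k,2].min()),np.round(Q[k,2].max()))
```

```text
scene 7470
-130 257 x -33.0 39.0 z -94.0 96.0
-120 326 x -34.0 40.0 z -95.0 94.0
-110 308 x -34.0 40.0 z -86.0 88.0
-100 145 x -35.0 39.0 z -89.0 88.0
-90 6 x 2.0 13.0 z 10.0 29.0
-80 26 x -6.0 13.0 z -16.0 20.0
-70 57 x -9.0 13.0 z -18.0 18.0
-60 53 x -9.0 14.0 z -18.0 19.0
-50 86 x -39.0 14.0 z -20.0 58.0
-40 54 x -35.0 14.0 z -20.0 75.0
-30 120 x -15.0 19.0 z -5.0 85.0
-20 42 x -12.0 20.0 z 43.0 85.0
-10 33 x -11.0 19.0 z 19.0 83.0
0 78 x -14.0 12.0 z 12.0 89.0
wrist 83839
-130 12392 x -28.0 -23.0 z -54.0 57.0
-120 22026 x -37.0 -17.0 z -63.0 66.0
-110 13848 x -37.0 -7.0 z -68.0 79.0
-100 2719 x -37.0 -0.0 z -80.0 81.0
-90 18 x -1.0 5.0 z -3.0 3.0
-80 301 x -2.0 10.0 z -3.0 3.0
-70 26 x -10.0 -9.0 z -2.0 2.0
-60 134 x -12.0 -9.0 z -3.0 3.0
-50 1474 x -42.0 -2.0 z -4.0 57.0
-40 461 x -42.0 3.0 z -12.0 81.0
-30 2247 x -15.0 8.0 z -9.0 84.0
-20 9 x -6.0 -2.0 z 55.0 57.0
-10 68 x -60.0 3.0 z -93.0 84.0
0 4792 x -60.0 4.0 z -97.0 89.0
```

Run:
```python
from h import *
s=status.observe();R=Ro.from_euler("xyz",s["tool_rot"]).as_matrix()
for n in ("scene","wrist"):
    d=cam(n);P=pts(d);T=(P-s["tool_pos"])@R*1000
    m=(d["range_z"]>0)&(abs(T[...,0])<18)&(abs(T[...,2])<24)&(T[...,1]<-5)&(T[...,1]>-70)
    Q=T[m]; 
    for lo in range(-60,-5,4):
        k=(Q[:,1]>=lo)&(Q[:,1]<lo+4)
        if k.any(): print(n,lo,k.sum(),"x",np.round(Q[k,0].min()),np.round(Q[k,0].max()),"z",np.round(Q[k,2].min()),np.round(Q[k,2].max()))
m=(abs(T[...,0])<60)&(T[...,1]>-105)&(T[...,1]<-85);print("body low",np.percentile(T[m][:,1],[50,95,99]))
```

```text
scene -60 25 x -8.0 13.0 z -12.0 19.0
scene -56 20 x -9.0 13.0 z -19.0 17.0
scene -52 22 x -10.0 13.0 z -20.0 17.0
scene -48 22 x -9.0 14.0 z -19.0 18.0
scene -44 19 x -9.0 13.0 z -16.0 18.0
scene -40 18 x -10.0 14.0 z -19.0 15.0
scene -36 7 x 4.0 13.0 z -13.0 9.0
scene -32 8 x -8.0 12.0 z -10.0 5.0
scene -28 3 x -2.0 10.0 z -4.0 5.0
wrist -60 46 x -10.0 -9.0 z -2.0 2.0
wrist -56 51 x -12.0 -9.0 z -3.0 3.0
wrist -52 65 x -12.0 -3.0 z -4.0 3.0
wrist -48 107 x -12.0 -2.0 z -4.0 4.0
wrist -44 67 x -12.0 -9.0 z -4.0 4.0
wrist -40 65 x -12.0 -9.0 z -4.0 4.0
wrist -36 124 x -12.0 -9.0 z -12.0 12.0
wrist -32 126 x -12.0 -9.0 z -9.0 9.0
wrist -28 44 x -11.0 -9.0 z -6.0 6.0
body low [-99.90985217 -92.43426198 -91.5607631 ]
```

Both cameras show the fingers tapering and ending about 26–27 mm behind the reported TCP, so the tip is really at z≈0.20. That disagrees with the stated TCP, and I trust the depth data. Lower 16 mm, giving a tip of about 0.185, and check the force.

```bash
python3 -m pendant '[[[0,0.4,0,0,0,0,0],[0,0.8,0,0,0,0,0],[0,1.2,0,0,0,0,0],[0,1.6,0,0,0,0,0],[0,1.6,0,0,0,0,0],[0,1.6,0,0,0,0,0]]]'
python3 look.py
```

```text
time: 6.75
tool_pos: [0.5765, -0.008, 0.1581]
tool_rot: [-1.571, 0.0, -1.249]
contact_force: [-0.8, 0.0, 0.1]
opening: 0.0005
spot 1671 [-0.04068646 -0.01357328] turn deg 0.15094748293836346 r 0.042890815564992545
finger k 0.1517634478610148 rad 49.86933183795999 tan 33.99354466141839 z 0.15824430627116742 F [ 0.5 -0.6  0.5] t 6.8
```

Clear, no contact. Push again to about 24°.

```bash
python3 -m pendant '[[[-0.4,0,0,0,0,0,0],[-0.7,0,0,0,0,0,0],[-0.9,0,0,0,0,0,0],[-1.1,0,0,0,0,0,0],[-1.4,0,-0.15,0,0.07,0,0],[-1.8,0,-0.27,0,0.14,0,0],[-2.15,0,-0.35,0,0.21,0,0],[-2.55,0,-0.44,0,0.279,0,0],[-2.9,0,-0.48,0,0.35,0,0],[-3.3,0,-0.5,0,0.419,0,0],[-3.3,0,-0.5,0,0.419,0,0],[-3.3,0,-0.5,0,0.419,0,0]]]'
python3 look.py wrist6.png
```

```text
time: 8.0
tool_pos: [0.5614, 0.0218, 0.1583]
tool_rot: [-1.571, 0.0, -1.666]
contact_force: [0.2, -0.3, -0.5]
opening: 0.0004
spot 1613 [-0.04212605  0.00839275] turn deg 29.867475976376966 r 0.042953953618638484
finger k 24.05956356814505 rad 49.75500905646132 tan 23.178882695663443 z 0.15827004160826713 F [ 0.4 -0.4  0.7] t 8.05
```

View pics/wrist6.png

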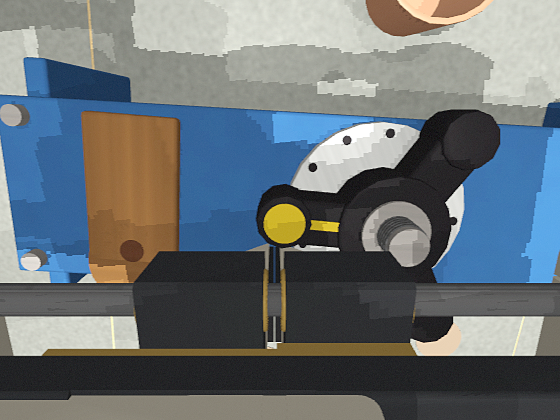

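One click: measured turn 29.9°, and the picture shows the yellow lobe just ahead of the finger at (283,224) px. Next, clicks 2 and 3, going to k≈84°.

Run:
```python
from h import *
s0=pose(174.6,49.8,23.2,.158)
for a in range(4,64,4): r=row(pose(174.6-a,49.8,23.2,.158),s0);print(a,np.round([r[0],r[2],r[4]],2))
```

```text
4 [-0.35 -0.15  0.07]
8 [-0.72 -0.27  0.14]
12 [-1.09 -0.37  0.21]
16 [-1.46 -0.45  0.28]
20 [-1.84 -0.49  0.35]
24 [-2.23 -0.51  0.42]
28 [-2.61 -0.51  0.49]
32 [-2.99 -0.47  0.56]
36 [-3.37 -0.41  0.63]
40 [-3.74 -0.33  0.7 ]
44 [-4.11 -0.21  0.77]
48 [-4.47 -0.08  0.84]
52 [-4.82  0.09  0.91]
56 [-5.15  0.27  0.98]
60 [-5.47  0.48  1.05]
```

```bash
python3 -m pendant '[[[-0.35,0,-0.15,0,0.07,0,0],[-0.72,0,-0.27,0,0.14,0,0],[-1.09,0,-0.37,0,0.21,0,0],[-1.46,0,-0.45,0,0.28,0,0],[-1.84,0,-0.49,0,0.35,0,0],[-2.23,0,-0.51,0,0.42,0,0],[-2.61,0,-0.51,0,0.49,0,0],[-2.8,0,-0.5,0,0.525,0,0],[-2.8,0,-0.5,0,0.525,0,0],[-2.8,0,-0.5,0,0.525,0,0]]]'
python3 look.py
```

```text
time: 9.05
tool_pos: [0.5591, 0.0499, 0.1582]
tool_rot: [-1.571, -0.0, -2.191]
contact_force: [0.3, 0.2, -0.5]
opening: 0.0004
spot 1608 [-0.03236095  0.02853303] turn deg 60.00300416606814 r 0.04314353363984812
finger k 54.165567402634906 rad 49.735001931886835 tan 23.402539861527263 z 0.15819128930771753 F [-0.1  1.  -0.2] t 9.1
```

Two clicks (60.0°). The geometry is the same, so I'll repeat for the third.

```bash
python3 -m pendant '[[[-0.35,0,-0.15,0,0.07,0,0],[-0.72,0,-0.27,0,0.14,0,0],[-1.09,0,-0.37,0,0.21,0,0],[-1.46,0,-0.45,0,0.28,0,0],[-1.84,0,-0.49,0,0.35,0,0],[-2.23,0,-0.51,0,0.42,0,0],[-2.61,0,-0.51,0,0.49,0,0],[-2.8,0,-0.5,0,0.525,0,0],[-2.8,0,-0.5,0,0.525,0,0],[-2.8,0,-0.5,0,0.525,0,0]]]'
python3 look.py
```

```text
time: 10.1
tool_pos: [0.5713, 0.0756, 0.1582]
tool_rot: [-1.571, -0.0, -2.716]
contact_force: [-0.3, 0.6, 0.3]
opening: 0.0002
spot 1612 [-0.01381875  0.04095129] turn deg 89.95336013067892 r 0.04321997131060727
finger k 84.25168401603304 rad 49.68121310169239 tan 23.513807963018902 z 0.1581984270954792 F [-0.2  0.3  0.2] t 10.15
```

Three clicks (90.0°). Now the fourth, the same stroke, then back off slightly.

```bash
python3 -m pendant '[[[-0.35,0,-0.15,0,0.07,0,0],[-0.72,0,-0.27,0,0.14,0,0],[-1.09,0,-0.37,0,0.21,0,0],[-1.46,0,-0.45,0,0.28,0,0],[-1.84,0,-0.49,0,0.35,0,0],[-2.23,0,-0.51,0,0.42,0,0],[-2.5,0,-0.51,0,0.47,0,0],[-2.6,0,-0.51,0,0.48,0,0],[-2.6,0,-0.51,0,0.48,0,0]]]'
python3 look.py
```

```text
time: 11.05
tool_pos: [0.593, 0.091, 0.1582]
tool_rot: [-1.571, -0.0, 3.087]
contact_force: [0.2, 0.4, 0.2]
opening: 0.0008
spot 1630 [0.00849477 0.0425158 ] turn deg 119.89905876590879 r 0.043356132591646446
finger k 111.7363410786169 rad 49.80930693262606 tan 23.094349475456596 z 0.1581946641932502 F [-0.4  0.2  0.4] t 11.1
```

Four clicks (119.9°). Next, back off 6 mm from the lobe, rise straight up 10 cm, and check.

```bash
python3 -m pendant '[[[0.3,0,0,0,0,0,0],[0.6,0,0,0,0,0,0],[0.6,0,0,0,0,0,0],[0.6,-2,0,0,0,0,0],[0.6,-5,0,0,0,0,0],[0.6,-10,0,0,0,0,0],[0.6,-10,0,0,0,0,0],[0.6,-10,0,0,0,0,0],[0.6,-10,0,0,0,0,0]]]'
python3 look.py wrist7.png
```

```text
time: 12.0
tool_pos: [0.5863, 0.0914, 0.257]
tool_rot: [-1.571, -0.002, 3.086]
contact_force: [-0.7, -0.4, -0.4]
opening: 0.0001
spot 645 [0.00838488 0.04248979] turn deg 119.76324131763329 r 0.0433092208437457
finger k 111.81562123168015 rad 49.78105676894628 tan 29.854684731884106 z 0.2566663464507929 F [-1.2  1.   0. ] t 12.05
```

View pics/wrist7.png

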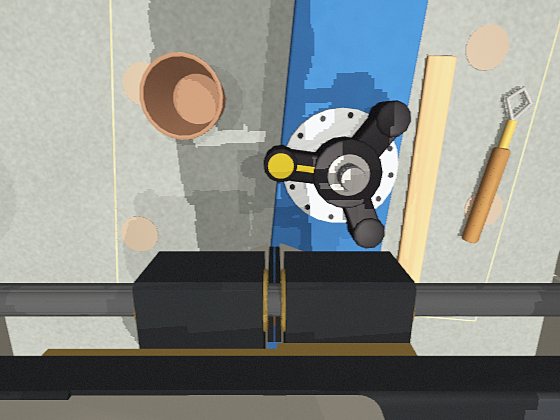

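The wrist view shows the finger clear above. The yellow lobe (280,164) is now where the left lobe was at the start. The cup, stick and loop tool look undisturbed, and the turn reads 119.8°.

```bash
python3 -c "
from h import *
print(robot.hand_in())"
```

```text
the job is handed in; nothing more can be done
None
```

The dial now sits four clicks clockwise from where it started, and I have handed the job in; no verdict was reported.

- **What I did:** I pushed the yellow lobe's trailing side with the closed fingertips, one click per stroke. I then backed off and lifted clear.
- **Dial readings:** the camera gave 29.9°, 60.0°, 90.0° and 119.9° after the four strokes. With the arm lifted clear it read 119.8° (2.09 rad).
- **Forces and time:** force readings between strokes were about 1 N or less, which is noise level; I did not record the peak during a push. Robot time was about 12 s.
- **Bystanders:** the cup, gauge stick and loop tool looked undisturbed in the last wrist view. I did not measure them again. The rib, bowl, tumbler and brush jar were not in that view, so I did not recheck them at the end.
- **Check that disagreed:** the closed fingertips showed about 26 mm behind the reported TCP in both cameras' depth. My first stroke therefore passed over the lobe without turning the dial. I lowered the tool to match and repeated the stroke.

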